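# Latch the jewellery showcase and run its wing nut home

## Robot

A 7-joint arm with a two-finger parallel gripper is mounted at the origin on the work surface. World frame = base frame: x ahead of the robot, y to its left, z up, the work surface at z = 0. Lengths are in m, angles in rad, forces in N, time in s.
With the tool pointing down it reaches from about 0.4 to 0.85 m from the base axis. Payload 10.4 kg.
Tool frame: the origin (TCP) lies midway between the tips of the shut fingers; the grasp point (between the pads) lies 19 mm behind it; z points along the fingers, y is the line along which they close (so a half turn about z gives the same grasp; the last joint's range is limited). The gripper opens to 87 mm and grips with 3 to 60 N. Pads are 19 mm wide; open, the fingers measure 117 mm over their backs; the gripper's body (75 mm by 190 mm) begins 51 mm behind the grasp point.
Start: joints at [1.231, 0.332, -0.065, 1.46, 0.022, 1.35, -0.088], TCP at [0.195, -0.594, 0.223] pointing down, gripper open.
Joint ranges: [-2.6, 2.6], [-0.5, 2.12], [-1.47, 1.34], [0.16, 2.42], [-1.27, 4.41], [0.06, 2.06], [-2.6, 2.6]. Speed limits (rad/s): [2.22, 2.22, 2.79, 2.79, 3.14, 3.14, 3.14].

## Interface

Orientations are given as a unit quaternion [x, y, z, w].
In Python, from bench import r gives the robot as it stands.
- The arm moves only by the tool arm_command, never from a script. Its argument "moves" is one flat list of numbers, 4 for each row, row after row: the shift along the tool's x, y, z in cm, then the turn about the tool's z in degrees. A call has 1 to 12 rows; each row shifts and turns the commanded pose from where the row before left it, along the tool's axes as they then stand; what a row does not reach is not made up. A row lasts 1/12 s, in which the tool goes at most 41.7 mm and 7.16 degrees, less where a joint would pass 70% of its speed; a pose out of reach is approached as far as the arm can. A call with a gripper value outside its range is refused whole. "fingers" is the opening in per cent of the stroke, from 0 (shut) to 100 (fully open), set as the call begins (left out, the last holds). The fingers move at their own pace and stop on an object; "squeeze" is the grip in N (left out, the last holds). Time passes only in rows, so rows that do not move let the fingers close. It gives the time, the measured TCP pose, the force, the opening and the grip force at its end, in the units of the state.
- r.read_state(): the state, without advancing time (a new reading comes with each control period).
- r.camera(name): name is "scene" or "top"; returns the picture (480x640x3 uint8, red, green, blue); there is no depth.
- r.camera_info(name): a dict with "fx", "fy", "cx", "cy" (pixels), "origin" and "attitude" of the camera in the world. Camera axes: x right, y up, looking along -z (the intrinsics and any distortion apply to the point x, -y, -z); pixel columns grow to the right and rows downward; lengths in m; the calibration is good to about 2 mm. A picture is of the moment at which its call begins. camera_info takes no time and is no camera call.
- r.close_job(): hands the job in; it is judged then, once.
The state is a dict: "time": time; "joint_positions": joint angles; "joint_vel": joint speeds; "joint_torque": joint torques, N m; "ee_pos": TCP position; "eef_rot": TCP orientation; "ft_force": force on the tool from outside, world axes, zero at the start; "torque": the same for the moment, N m; "width": finger opening in m; "grip_force": force on a finger pad.
Only numpy, scipy, OpenCV 4.12 (cv2) and the standard library are available. Lean on these libraries where they do the work, as an engineer would, in place of code of your own. Each camera call takes 0.05 s, during which the arm holds its last target. There are 200 camera calls.

## Task

Close up the jewellery showcase on the stall: with a fingertip, push the little brass keeper by its peg clockwise (seen from above) until it stops square across the lid, and only then spin the loose wing nut above it clockwise, stroke after stroke of a fingertip against its wings, until it is fully home and snug. Do not grip or force the nut, and leave the dish, the bangle and the ring box where they are; take your hand away when you are done.

Things in the scene. Friction and masses are not known exactly. Their poses are not given: they have to be found in the camera images.
- showcase: White flat display case with a shut clear lid, fixed: top level, 50 mm high. Origin: on the table, straight below the vertical axis shared by keeper and wing nut. Its x points from the front edge over the lid, y along the front edge (left as seen from the front), z up. The case reaches from x -30 to +210 mm and y -150 to +150 mm.
- keeper (a joint): Angle (rad) of the brass keeper, a bar 16 mm wide, upper face 57 mm above the table, reaching 53 mm from the vertical axis. 0: parked along the showcase's +y; grows clockwise from above to 1.57 at its stop, along the showcase's +x, across the lid. Light friction (0.03 N m); stays where it is left.
- keeper_peg (a point): Centre of the top of the keeper's upright round brass peg, 8 mm across, 26 mm tall, top 83 mm above the table; 44 mm from the vertical axis.
- wing_nut: Wing nut on the vertical axis; this frame sinks with it (5 mm a turn) but does not turn. Origin: centre of its underside, 64.6 mm above the table when loosest, 59 when home. Black hub 18 mm wide, 18 high; two opposite upright wings, one blue, one black, 5 mm thick, reaching 28 mm off the axis, 6 to 26 mm above the underside.
- nut_turn (a joint): Turn (rad) of the wing nut: 0 loosest, growing clockwise from above (tightening) to 7.0, home. At 0 the blue wing points along the showcase's +y, the black one along -y. Turns lightly (0.03 N m), stays where it is left; at 7.0 its rubber washer is down and it stops firmly.
- wing_blue (a point): Middle of the blue wing: 22 mm off the axis, 16 mm above the nut's underside; turns with the nut. The black wing is opposite.
- dish: Small white ceramic bowl, 80 mm wide, 30 mm high, standing loose on the table at the showcase's left (+y) side; origin at the centre of its foot. A bystander.
- bangle: Loose gold bangle, 72 mm across, 12 mm high, lying flat on the table at the showcase's right (-y) side; origin at the centre of its underside. A bystander.
- ring_box: Closed dark red ring box, 52 by 52 mm, 38 mm high, standing loose on the far part of the showcase's lid; origin at the centre of its underside. A bystander.

How it is judged:
By the outcome, as a careful person would: the job done as asked, in the order asked, and still so for the second after the job is handed in, with the robot touching nothing.
It also fails if it takes over 72 s, if anything falls off the work surface, if the arm or the gripper's body presses on something with over 40 N, if the wrist force passes 120 N, or if a joint passes its speed limit or range.

## Working session

There is one attempt and no reset: what is moved stays moved. The work goes in short steps, Python scripts to look and compute and a tool call to move; the robot and the scene stay as the last step left them, time stands still between calls to the robot, and variables do not carry over. Pictures are saved under pics/ and viewed, at most 10 in all, crops included, and the job is handed in when it is done.

Besides the shell and the picture viewer there is one more tool, called after "Request:" by a JSON object that holds its "name" and its "arguments", one argument or row to a line. arm_command: Moves the arm, as the interface text tells. Its arguments: {"type":"object","properties":{"moves":{"type":"array"},"fingers":{"type":"number"},"squeeze":{"type":"number"}},"required":["moves"]}

```bash
mkdir -p pics; python3 - <<'E'
from bench import r
import cv2
for n in("scene","top"):
    cv2.imwrite(f"pics/{n}0.png",r.camera(n)[:,:,::-1]); print(n,r.camera_info(n))
print(r.read_state())
E
```

```text
scene {'fx': 479.62527393380645, 'fy': 479.62527393380645, 'cx': 317.93694301486715, 'cy': 238.52960011923145, 'origin': array([ 1.05423682, -0.3175462 ,  1.01286396]), 'attitude': array([0.2503189 , 0.12006285, 0.4024794 , 0.87231628])}
top {'fx': 448.29048852341185, 'fy': 448.29048852341185, 'cx': 320.36545576383554, 'cy': 234.55026828618688, 'origin': array([0.48242307, 0.0361684 , 0.92803647]), 'attitude': array([ 0.06781465, -0.04818373, -0.69851516,  0.71074332])}
{'time': 0.1, 'joint_positions': array([ 1.23141175,  0.33280973, -0.06470269,  1.46083404,  0.0215722 ,
        1.34989734, -0.08849888]), 'joint_vel': array([-9.74250470e-04, -3.60261692e-04,  2.00463275e-03, -1.28227257e-03,
       -6.50869605e-05, -1.35232736e-04,  1.69648804e-04]), 'joint_torque': array([ 1.44196860e-03, -6.24548507e+01,  2.45127938e-02, -3.90722144e+01,
       -6.15711976e-02,  3.64664092e-02, -4.92859112e-05]), 'ee_pos': array([ 0.19459834, -0.59357851,  0.22184396]), 'eef_rot': array([ 9.87480666e-01,  1.57738835e-01, -1.12636878e-04, -6.17083336e-04]), 'ft_force': array([-0.89602337, -0.33759273, -0.768314  ]), 'torque': array([ 0.0535287 , -0.03490341,  0.04311141]), 'grip_force': 0.0, 'width': 0.08640091702513486}
```

View pics/scene0.png

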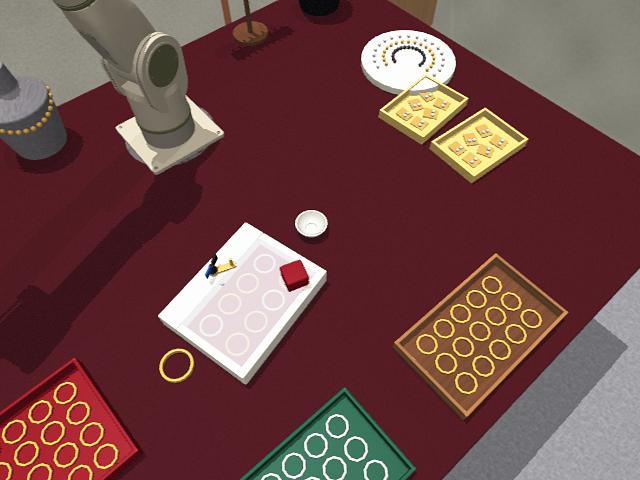

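View pics/top0.png

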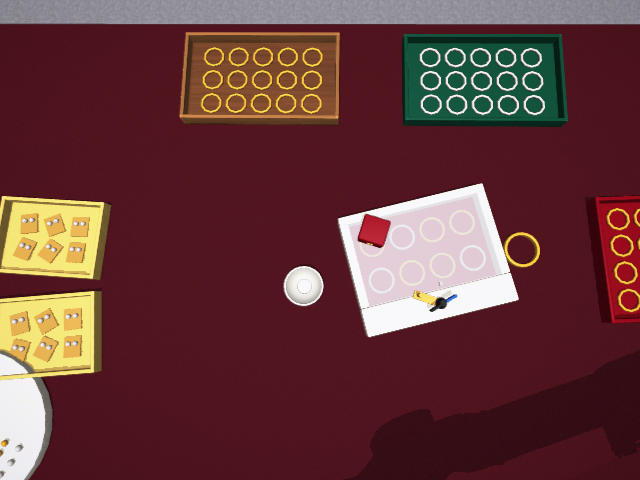

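The top picture shows the case with corners near (339,218), (483,184), (518,299) and (369,336). The nut hub is at (441,302) with its blue wing pointing right and up. The keeper points left with its peg near (418,294), the bowl is at (304,286), the bangle at (522,250) and the ring box at (374,231).

```bash
cat >h.py <<'E'
from bench import r
import cv2,numpy as np
from scipy.spatial.transform import Rotation as R
def ray(n,p):
    c=r.camera_info(n); d=np.array([(p[0]-c['cx'])/c['fx'],-(p[1]-c['cy'])/c['fy'],-1])
    return c['origin'],R.from_quat(c['attitude']).apply(d)
def onz(n,p,z):
    o,d=ray(n,p); return (o+d*(z-o[2])/d[2])
def pix(n,P):
    c=r.camera_info(n); q=R.from_quat(c['attitude']).inv().apply(np.asarray(P)-c['origin'])
    return c['cx']-c['fx']*q[...,0]/q[...,2], c['cy']+c['fy']*q[...,1]/q[...,2]
def tri(p,q):
    (a,d),(b,e)=ray('scene',p),ray('top',q)
    s=np.linalg.lstsq(np.c_[d,-e],b-a,rcond=None)[0]
    return (a+d*s[0]+b+e*s[1])/2, np.linalg.norm(a+d*s[0]-b-e*s[1])
def masks(im):
    h=cv2.cvtColor(im,cv2.COLOR_RGB2HSV)
    return h
E
python3 - <<'E'
from h import *
from h import cv2
t=cv2.imread('pics/top0.png');s=cv2.imread('pics/scene0.png')
C=np.array([onz('top',p,.05) for p in [(339,218),(483,184),(518,299),(369,336)]]);print(C.round(4))
for n,im,(x,y) in(('top',t,(435,300)),('scene',s,(220,268))):
    x0,y0=x-40,y-30
    c=im[y0:y0+60,x0:x0+80]; h=cv2.cvtColor(c,cv2.COLOR_BGR2HSV)
    for nm,m in(('blue',cv2.inRange(h,(100,120,60),(130,255,255))),('brass',cv2.inRange(h,(12,120,90),(35,255,255))),('black',cv2.inRange(h,(0,0,0),(180,255,60)))):
        k,l,st,ce=cv2.connectedComponentsWithStats(m)
        print(n,nm,[(st[i].tolist(),(ce[i]+[x0,y0]).round(1)) for i in range(1,k) if st[i,4]>4])
    cv2.imwrite(f'pics/c_{n}.png',cv2.resize(c,None,fx=5,fy=5,interpolation=cv2.INTER_CUBIC))
a=cv2.imread('pics/c_top.png');b=cv2.imread('pics/c_scene.png')
cv2.imwrite('pics/crop0.png',np.hstack([a,b]))
E
```

```text
[[ 0.6618  0.0255  0.05  ]
 [ 0.7354 -0.262   0.05  ]
 [ 0.5082 -0.3195  0.05  ]
 [ 0.4329 -0.0346  0.05  ]]
top blue [([50, 25, 12, 7, 35], array([450.8, 297.9]))]
top brass [([18, 21, 25, 15, 184], array([424.8, 297.5]))]
top black [([35, 28, 16, 13, 108], array([439.2, 303.7]))]
scene blue [([25, 28, 7, 13, 44], array([208.3, 271.7]))]
scene brass [([35, 20, 21, 16, 121], array([225.9, 266.4])), ([30, 36, 4, 2, 5], array([211.4, 274.2]))]
scene black [([30, 16, 7, 20, 82], array([213.5, 264.3]))]
```

View pics/crop0.png

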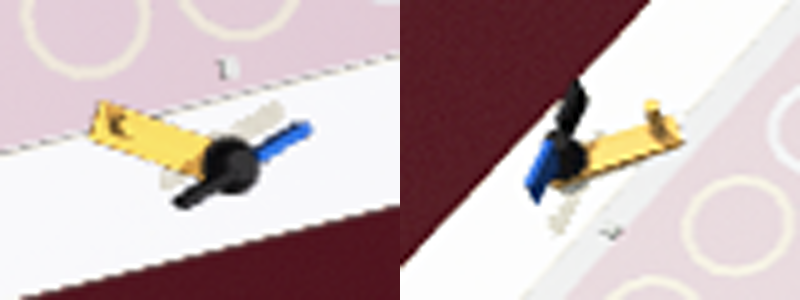

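```bash
python3 - <<'E'
from h import *
C=np.array([onz('top',p,.05) for p in [(339,218),(483,184),(518,299),(369,336)]])[:,:2]
v=(C[0]+C[1]-C[2]-C[3]); w=(C[0]+C[3]-C[1]-C[2]); 
yaw=(np.arctan2(v[1],v[0])+np.arctan2(-w[0],w[1]))/2
X=np.array([np.cos(yaw),np.sin(yaw)]);Y=np.array([-X[1],X[0]])
O=C.mean(0)-.09*X; print('yaw',np.degrees(yaw),'O',O)
print('hub top z.08', onz('top',(441,303),.08))
print('peg tri',tri((230.4,258.8),(415.6,291.5)), 'z.083',onz('top',(415.6,291.5),.083))
print('hub scene',onz('scene',(180+168/5,238+155/5),.075))
for p in[(457.4,295.2),(431,310.6)]: print('tip',onz('top',p,.085))
for z in(.08,.086): print(onz('top',(450.8,297.9),z))
print(tri((208.3,271.7),(450.8,297.9)))
def ang(P,Q): 
    d=np.array(P)[:2]-np.array(Q)[:2]; return np.degrees(np.arctan2(d@X,d@Y)) # clockwise from +y
for Q in (O,onz('top',(441,303),.08)):
  print('keeper',ang(onz('top',(415.6,291.5),.083),Q),ang(onz('top',(424.8,297.5),.057),Q),'blue tip',ang(onz('top',(457.4,295.2),.085),Q))
print('wingline',ang(onz('top',(457.4,295.2),.085),onz('top',(431,310.6),.085)))
# dish, bangle, box
print(onz('top',(304,286),.03),onz('top',(522,250),.012),onz('top',(374,228),.088))
E
```

```text
yaw 14.525635040204731 O [ 0.49745682 -0.17022335]
hub top z.08 [ 0.49730508 -0.16551354  0.08      ]
peg tri (array([ 0.51560967, -0.12271683,  0.07834337]), np.float64(0.008137421206304406)) z.083 [ 0.51753131 -0.11834701  0.083     ]
hub scene [ 0.50843892 -0.16879527  0.075     ]
tip [ 0.51207316 -0.19481044  0.085     ]
tip [ 0.48301021 -0.14568401  0.085     ]
[ 0.50703765 -0.18384761  0.08      ]
[ 0.50686349 -0.18229096  0.086     ]
(array([ 0.50776049, -0.18309196,  0.07862786]), np.float64(0.002557126264487563))
keeper 35.68048538066752 33.21515639410392 blue tip 163.7953244179835
keeper 37.73653963848399 36.715070434786895 blue tip 167.7737283648546
wingline 163.91728559382452
[0.52653117 0.09328366 0.03      ] [ 0.60839287 -0.34807594  0.012     ] [ 0.63561751 -0.04067312  0.088     ]
```

Request:
{"name": "arm_command", "arguments": {
  "moves": [3, -2.5, 0, 0, 3, -2.5, 0, 0, 3, -2.5, 0, 0, 3, -2.5, 0, 0, 3, -2.5, 0, 0, 3, -2.5, 0, 0, 3, -2.5, 0, 0, 3, -2.5, 0, 0, 3, -2.5, 0, 0, 3, -2.5, 0, 0, 3, -2.5, 0, 0, 3, -2.5, 0, 0],
  "fingers": 0
}}

```text
time: 1.1
ee_pos: [0.4438, -0.1949, 0.2225]
eef_rot: [0.987, 0.158, -0.0, 0.0]
ft_force: [1.1, 0.2, -0.6]
width: 0.0151
grip_force: 0.0
```

Request:
{"name": "arm_command", "arguments": {
  "moves": [0, 0, 0, -7, 0, 0, 0, -7, 0, 0, 0, -7, 0, 0, 0, -7, 0, 0, 0, -7, 0, 0, 0, -7, 0, 0, 0, -7, 0, 0, 0, -7, 0, 0, 0, -5, 0, 0, 0, 0, 0, 0, 0, 0]
}}

```text
time: 2.02
ee_pos: [0.4432, -0.1967, 0.2223]
eef_rot: [0.772, 0.636, -0.0, -0.0]
ft_force: [-0.4, -0.2, 0.1]
width: 0.0004
grip_force: 0.0
```

```bash
cat >>h.py <<'E'
A=np.array([.4975,-.1695]); YAW=14.5
def go(theta,s,rad,back,z):
    """finger behind a thing at cw angle theta; s=+1 tool x outward, -1 inward; prints shift (cm, current tool axes) and turn"""
    st=r.read_state(); q=R.from_quat(st['eef_rot']); p=st['ee_pos']
    o=np.radians(90+YAW-theta); u=np.array([np.cos(o),np.sin(o)]); cw=np.array([u[1],-u[0]])
    T=np.r_[A+rad*u-back*cw,z]; x=q.apply([1,0,0])
    want=np.degrees(o)+(0 if s>0 else 180); have=np.degrees(np.arctan2(x[1],x[0]))
    print('shift',(q.inv().apply(T-p)*100).round(2),'turn',round((have-want+180)%360-180,1),'have',round(have,1),'p',p.round(4),
      'F',st['ft_force'].round(1),'j7',st['joint_positions'][6].round(2),'t',st['time'],'w',st['width'],'tilt',q.apply([0,0,1]).round(3))
E
python3 -c "
from h import *
go(25,1,.046,.019,.12)"
```

```text
shift [ 8.29  2.88 10.23] turn -0.5 have 79.0 p [ 0.4432 -0.1967  0.2223] F [-0.4 -0.2  0.1] j7 0.11 t 2.0167 w 0.0004004925689186334 tilt [-0.  0. -1.]
```

Request:
{"name": "arm_command", "arguments": {
  "moves": [2.75, 0.95, 0, 0, 2.75, 0.95, 0, 0, 2.75, 0.95, 0, 0, 0, 0, 3.4, 0, 0, 0, 3.4, 0, 0, 0, 3.4, 0, 0, 0, 0, 0, 0, 0, 0, 0]
}}

```text
time: 2.68
ee_pos: [0.4859, -0.1207, 0.12]
eef_rot: [0.771, 0.636, -0.001, -0.001]
ft_force: [-0.0, 0.1, 1.5]
width: 0.0005
grip_force: 0.0
```

```bash
cat >>h.py <<'E'
def snap(name):
    o=[]
    for n,(x,y) in(('top',(435,295)),('scene',(225,262))):
        c=r.camera(n)[:,:,::-1]; o.append(cv2.resize(c[y-50:y+50,x-40:x+40],None,fx=5,fy=5,interpolation=cv2.INTER_CUBIC))
    cv2.imwrite(f'pics/{name}.png',np.hstack(o))
E
python3 -c "
from h import *
go(25,1,.046,.019,.065); snap('a1')"
```

```text
shift [0.01 0.15 5.5 ] turn -0.5 have 79.0 p [ 0.4859 -0.1207  0.12  ] F [-0.   0.1  1.5] j7 -0.13 t 2.6833 w 0.0005401290142516659 tilt [-0.003  0.001 -1.   ]
```

View pics/a1.png

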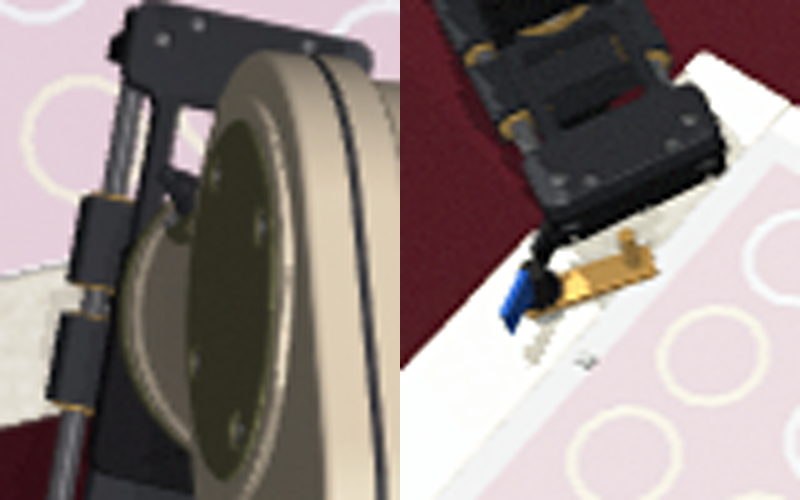

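The scene half shows the gripper behind (counterclockwise of) the brass peg, which stands clear at crop (628,245). The top view is blocked by the arm. I'm lowering beside the peg now.

Request:
{"name": "arm_command", "arguments": {
  "moves": [0, 0, 2, 0, 0, 0, 2, 0, 0, 0, 1.4, 0, 0, 0, 0, 0]
}}

```text
time: 3.12
ee_pos: [0.4867, -0.1213, 0.0663]
eef_rot: [0.771, 0.637, -0.0, -0.0]
ft_force: [-0.3, -0.2, -0.6]
width: 0.0002
grip_force: 0.0
```

Request:
{"name": "arm_command", "arguments": {
  "moves": [0.2, 0.58, 0, 7, 0.2, 0.58, 0, 7, 0.2, 0.58, 0, 7, 0.2, 0.58, 0, 7, 0.2, 0.58, 0, 7, 0, 0, 0, 0]
}}

```text
time: 3.62
ee_pos: [0.5192, -0.1247, 0.0692]
eef_rot: [0.928, 0.373, 0.002, 0.001]
ft_force: [-0.5, 0.9, -0.4]
width: 0.0006
grip_force: 0.0
```

```bash
python3 -c "
from h import *
go(60,1,.046,.019,.066); snap('a2')"
```

```text
shift [-0.09 -0.22  0.32] turn -0.7 have 43.8 p [ 0.5192 -0.1247  0.0692] F [-0.5  0.9 -0.4] j7 -0.78 t 3.6167 w 0.0005529120923199689 tilt [ 0.004 -0.001 -1.   ]
```

View pics/a2.png

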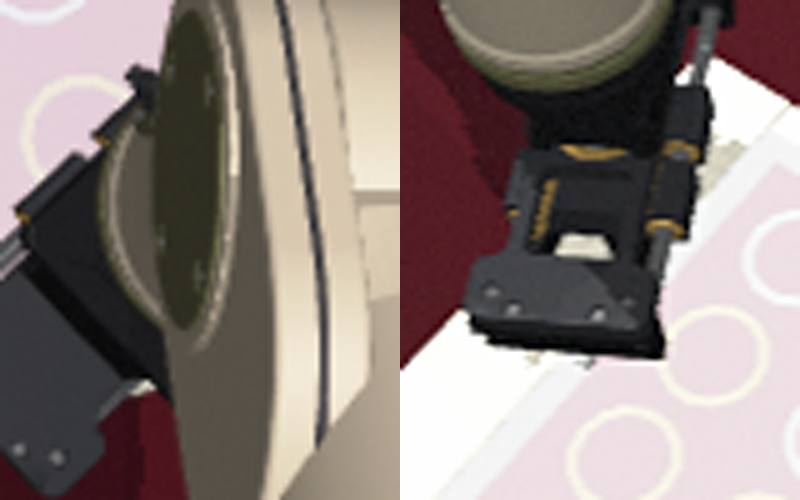

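Both views are blocked by the gripper, so I'm continuing the sweep and using force to find the stop.

Request:
{"name": "arm_command", "arguments": {
  "moves": [0.2, 0.58, 0.1, 7, 0.2, 0.58, 0, 7, 0.2, 0.58, 0, 7, 0, 0, 0, 0, 0, 0, 0, 0]
}}

```text
time: 4.13
ee_pos: [0.5323, -0.1343, 0.0663]
eef_rot: [0.979, 0.204, 0.0, 0.0]
ft_force: [0.1, 0.6, -0.2]
width: 0.0004
grip_force: 0.0
```

Request:
{"name": "arm_command", "arguments": {
  "moves": [0.1, 0.29, 0, 3.5, 0, 0, 0, 0]
}}

```text
time: 4.3
ee_pos: [0.5342, -0.1365, 0.066]
eef_rot: [0.985, 0.172, 0.0, 0.0]
ft_force: [-0.1, -0.3, 0.6]
width: 0.0003
grip_force: 0.0
```

```bash
python3 -c "
from h import *
go(90,1,.046,.019,.066)"
```

```text
shift [0.18 0.39 0.  ] turn 5.3 have 19.8 p [ 0.5342 -0.1365  0.066 ] F [-0.1 -0.3  0.6] j7 -1.17 t 4.3 w 0.00028478248774846474 tilt [ 0.001 -0.    -1.   ]
```

Request:
{"name": "arm_command", "arguments": {
  "moves": [0.18, 0.3, 0, 5, 0, 0, 0, 0]
}}

```text
time: 4.47
ee_pos: [0.5369, -0.1388, 0.0658]
eef_rot: [0.992, 0.128, 0.0, 0.0]
ft_force: [0.5, 0.4, -0.1]
width: 0.0003
grip_force: 0.0
```

Request:
{"name": "arm_command", "arguments": {
  "moves": [0, 0.15, 0, 0, 0, 0, 0, 0]
}}

```text
time: 4.63
ee_pos: [0.5373, -0.1402, 0.0657]
eef_rot: [0.992, 0.13, 0.0, 0.0]
ft_force: [0.7, 1.0, 0.3]
width: 0.0005
grip_force: 0.3
```

Request:
{"name": "arm_command", "arguments": {
  "moves": [0, 0.15, 0, 0, 0, 0, 0, 0]
}}

```text
time: 4.8
ee_pos: [0.5377, -0.1419, 0.0656]
eef_rot: [0.992, 0.128, 0.0, 0.0]
ft_force: [-0.7, 1.0, 0.0]
width: 0.0005
grip_force: 0.3
```

Request:
{"name": "arm_command", "arguments": {
  "moves": [0, 0.1, 0, 0, 0, 0, 0, 0]
}}

```text
time: 4.97
ee_pos: [0.5379, -0.1428, 0.0655]
eef_rot: [0.992, 0.128, 0.0, 0.0]
ft_force: [0.5, 0.4, -0.3]
width: 0.0003
grip_force: 0.2
```

Request:
{"name": "arm_command", "arguments": {
  "moves": [0, 0.15, 0, 0, 0, 0, 0, 0]
}}

```text
time: 5.13
ee_pos: [0.5384, -0.1444, 0.0656]
eef_rot: [0.992, 0.128, 0.0, 0.0]
ft_force: [0.2, -0.1, 0.2]
width: 0.0004
grip_force: 0.2
```

Request:
{"name": "arm_command", "arguments": {
  "moves": [0, 0.15, 0, 0, 0, 0, 0, 0]
}}

```text
time: 5.3
ee_pos: [0.5386, -0.1452, 0.0655]
eef_rot: [0.992, 0.128, -0.0, -0.0]
ft_force: [0.8, 2.5, 0.3]
width: 0.0005
grip_force: 1.0
```

Request:
{"name": "arm_command", "arguments": {
  "moves": [0, 0.1, 0, 0, 0, 0, 0, 0]
}}

```text
time: 5.47
ee_pos: [0.5387, -0.1454, 0.0655]
eef_rot: [0.992, 0.128, -0.0, -0.001]
ft_force: [-1.8, 5.3, 2.6]
width: 0.0006
grip_force: 2.8
```

Request:
{"name": "arm_command", "arguments": {
  "moves": [0, 0.06, 0, 0, 0, 0, 0, 0]
}}

```text
time: 5.63
ee_pos: [0.5387, -0.1455, 0.0654]
eef_rot: [0.992, 0.128, -0.0, -0.001]
ft_force: [-2.1, 7.1, 3.6]
width: 0.0003
grip_force: 3.6
```

Request:
{"name": "arm_command", "arguments": {
  "moves": [0, -0.5, 0, 0, 0, -1, 0, 0, 0, 0, -3, 0, 0, 0, -4, 0, 0, 0, -4, 0, -4, 0, 0, 0, -3, 3, 0, 0, 0, 4, 0, 0, 0, 4, 0, 0, 0, 4, 0, 0, 0, 4, 0, 0]
}}

```text
time: 6.55
ee_pos: [0.516, -0.3352, 0.1759]
eef_rot: [0.992, 0.127, 0.0, 0.001]
ft_force: [1.4, 0.3, 0.2]
width: 0.0002
grip_force: 0.0
```

Request:
{"name": "arm_command", "arguments": {
  "moves": [0, 0, 0, -7, 0, 0, 0, -7, 0, 0, 0, -7, 0, 0, 0, -7, 0, 0, 0, -7, 0, 0, 0, -7, 0, 0, 0, -7, 0, 0, 0, -7, 0, 0, 0, -7, 0, 0, 0, -7, 0, 0, 0, -7, 0, 0, 0, -7]
}}

```text
time: 7.55
ee_pos: [0.516, -0.3332, 0.1756]
eef_rot: [0.649, 0.76, -0.0, 0.0]
ft_force: [-0.7, 0.6, 0.7]
width: 0.0006
grip_force: 0.0
```

```bash
python3 -c "
from h import *
go(164,-1,.021,.0175,.13); snap('a3')"
```

```text
shift [15.15  3.13  4.55] turn -21.5 have 99.0 p [ 0.516  -0.3332  0.1756] F [-0.7  0.6  0.7] j7 0.54 t 7.55 w 0.0005551884228567969 tilt [-0.    -0.001 -1.   ]
```

View pics/a3.png

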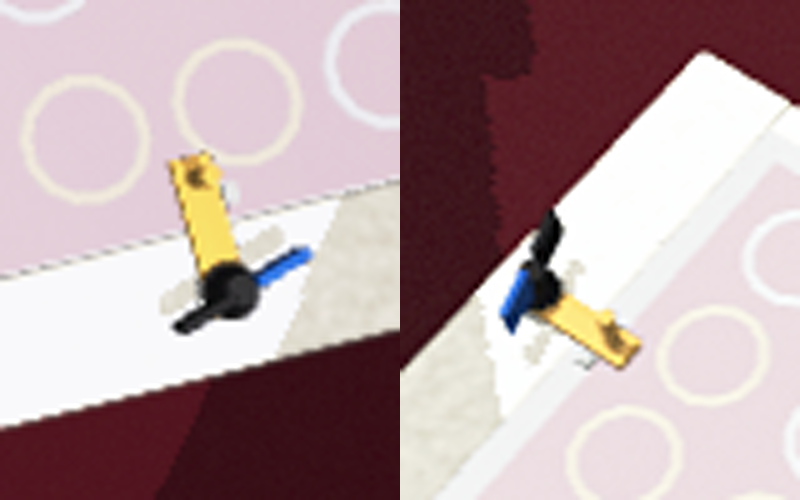

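The keeper now stands square across the lid: crop bar from the hub at (230,290) up to (190,160), perpendicular to the front edge. The nut is unmoved. Next I go behind the blue wing.

Request:
{"name": "arm_command", "arguments": {
  "moves": [3.8, 0.78, 0, 0, 3.8, 0.78, 0, 0, 3.8, 0.78, 0, 0, 3.75, 0.78, 0, 0, 0, 0, 1.5, -7, 0, 0, 1.5, -7, 0, 0, 1.55, -7, 0, 0, 0, -0.5, 0, 0, 0, 0, 0, 0, 0, 0]
}}

```text
time: 8.48
ee_pos: [0.5245, -0.1791, 0.1309]
eef_rot: [0.502, 0.865, 0.0, 0.0]
ft_force: [-0.3, 0.1, 0.6]
width: 0.0004
grip_force: 0.0
```

```bash
python3 -c "
from h import *
go(164,-1,.021,.0175,.067); snap('a4')"
```

```text
shift [ 0.1  -0.09  6.39] turn -0.7 have 119.8 p [ 0.5245 -0.1791  0.1309] F [-0.3  0.1  0.6] j7 0.63 t 8.4833 w 0.00042125722939611476 tilt [ 0.001 -0.    -1.   ]
```

View pics/a4.png

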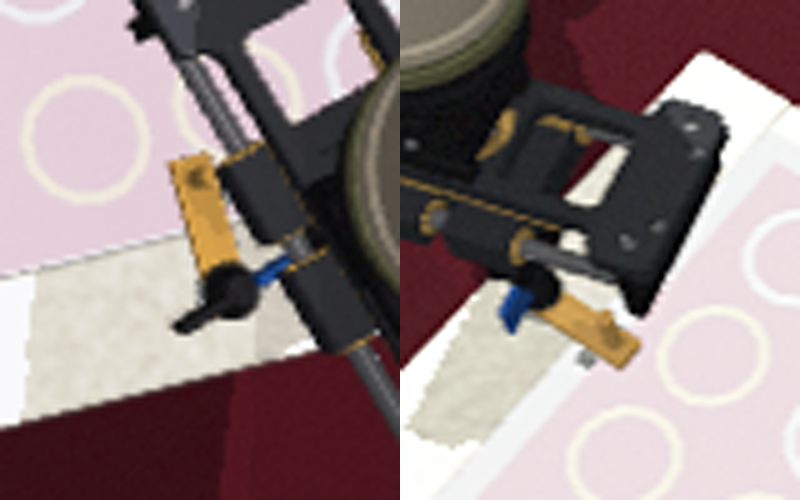

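The scene half shows the gripper above and behind the blue wing at crop (515,305); the keeper has stayed in place. Lowering, then the first stroke.

Request:
{"name": "arm_command", "arguments": {
  "moves": [-0.1, 0, 2, 0, 0, 0, 2, 0, 0, 0, 1.5, 0, 0, 0, 0.8, 0, 0, 0, 0, 0, 0, 0, 0, 0]
}}

```text
time: 9.08
ee_pos: [0.525, -0.1799, 0.0678]
eef_rot: [0.499, 0.866, 0.0, 0.0]
ft_force: [0.1, -0.9, 0.3]
width: 0.0004
grip_force: 0.0
```

Request:
{"name": "arm_command", "arguments": {
  "moves": [-0.19, -0.29, 0, 7, -0.19, -0.29, 0, 7, -0.19, -0.29, 0, 7, -0.19, -0.29, 0, 7, -0.19, -0.29, 0, 7, -0.19, -0.29, 0, 7, -0.19, -0.29, 0, 7, -0.19, -0.29, 0, 7, 0, 0, 0, 0]
}}

```text
time: 9.83
ee_pos: [0.5045, -0.1972, 0.0687]
eef_rot: [0.849, 0.528, 0.001, 0.001]
ft_force: [0.8, -0.7, 0.5]
width: 0.0004
grip_force: 0.1
```

```bash
python3 -c "
from h import *
go(220,-1,.023,.0175,.067)"
```

```text
shift [-0.1  -0.08  0.17] turn -0.7 have 63.8 p [ 0.5045 -0.1972  0.0687] F [ 0.8 -0.7  0.5] j7 -0.28 t 9.8333 w 0.00036470598091872136 tilt [ 0.002 -0.001 -1.   ]
```

Request:
{"name": "arm_command", "arguments": {
  "moves": [-0.2, -0.3, 0.05, 7, -0.2, -0.3, 0.05, 7, -0.19, -0.29, 0, 7, -0.19, -0.29, 0, 7, -0.19, -0.29, 0, 7, -0.19, -0.29, 0, 7, -0.19, -0.29, 0, 7, -0.19, -0.29, 0, 7, 0, 0, 0, 0, 0, 0, 0, 0]
}}

```text
time: 10.67
ee_pos: [0.4788, -0.1887, 0.0669]
eef_rot: [0.997, 0.075, 0.001, 0.0]
ft_force: [0.0, 0.3, -0.6]
width: 0.0004
grip_force: 0.0
```

```bash
python3 -c "
from h import *
go(276,-1,.023,.0175,.067)"
```

```text
shift [-0.16  0.12 -0.01] turn 0.0 have 8.5 p [ 0.4788 -0.1887  0.0669] F [ 0.   0.3 -0.6] j7 -1.2 t 10.6667 w 0.0004250235907983885 tilt [ 0.001 -0.001 -1.   ]
```

Request:
{"name": "arm_command", "arguments": {
  "moves": [-0.23, -0.28, 0, 7, -0.21, -0.28, 0, 7, -0.2, -0.28, 0, 7, -0.2, -0.28, 0, 7, -0.2, -0.28, 0, 7, -0.2, -0.28, 0, 7, -0.2, -0.28, 0, 7, 0, 0, 0, 0, 0, 0, 0, 0]
}}

```text
time: 11.42
ee_pos: [0.4691, -0.1672, 0.0664]
eef_rot: [0.939, -0.345, 0.0, -0.0]
ft_force: [-0.9, 0.9, -0.1]
width: 0.0004
grip_force: 0.0
```

```bash
python3 -c "
from h import *
go(325,-1,.023,.0175,.067)"
```

```text
shift [ 0.01  0.08 -0.06] turn 0.1 have -40.4 p [ 0.4691 -0.1672  0.0664] F [-0.9  0.9 -0.1] j7 -2.06 t 11.4167 w 0.0003956228883254409 tilt [ 0.001 -0.    -1.   ]
```

Request:
{"name": "arm_command", "arguments": {
  "moves": [-0.2, -0.28, 0, 7, -0.2, -0.28, 0, 7, 0, 0, 0, 0, 0, 0.5, 0, 0, 0, 0, -4, 0, 0, 0, -4, 0, 4, 1, 0, 0, 4, 1, 0, 0, 4, 1, 0, 0, 4, 1, 0, 0, 0, 0, 0, -7, 0, 0, 0, -7]
}}

```text
time: 12.42
ee_pos: [0.5242, -0.3205, 0.1451]
eef_rot: [0.939, -0.344, -0.001, 0.0]
ft_force: [-0.7, 0.5, 0.3]
width: 0.0003
grip_force: 0.0
```

Request:
{"name": "arm_command", "arguments": {
  "moves": [0, 0, 0, -7, 0, 0, 0, -7, 0, 0, 0, -7, 0, 0, 0, -7, 0, 0, 0, -7, 0, 0, 0, -7, 0, 0, 0, -7, 0, 0, 0, -7, 0, 0, 0, -7, 0, 0, 0, -7, 0, 0, 0, -7, 0, 0, 0, -7]
}}

```text
time: 13.42
ee_pos: [0.5245, -0.3178, 0.146]
eef_rot: [0.927, 0.374, -0.0, -0.0]
ft_force: [0.5, -0.3, 1.1]
width: 0.0005
grip_force: 0.0
```

Request:
{"name": "arm_command", "arguments": {
  "moves": [0, 0, 0, -7, 0, 0, 0, -7, 0, 0, 0, -7, 0, 0, 0, -7, 0, 0, 0, -7, 0, 0, 0, -7, 0, 0, 0, -7, 0, 0, 0, -7, 0, 0, 0, -7, 0, 0, 0, -7, 0, 0, 0, -7, 0, 0, 0, -7]
}}

```text
time: 14.42
ee_pos: [0.5246, -0.3179, 0.1461]
eef_rot: [0.439, 0.899, -0.0, -0.0]
ft_force: [0.7, -0.3, 0.4]
width: 0.0006
grip_force: 0.0
```

```bash
python3 -c "
from h import *
go(155,-1,.023,.020,.13); snap('a5')"
```

```text
shift [11.12  9.05  1.61] turn -1.6 have 127.9 p [ 0.5246 -0.3179  0.1461] F [ 0.7 -0.3  0.4] j7 0.98 t 14.4167 w 0.0005840317370572054 tilt [-0. -0. -1.]
```

View pics/a5.png

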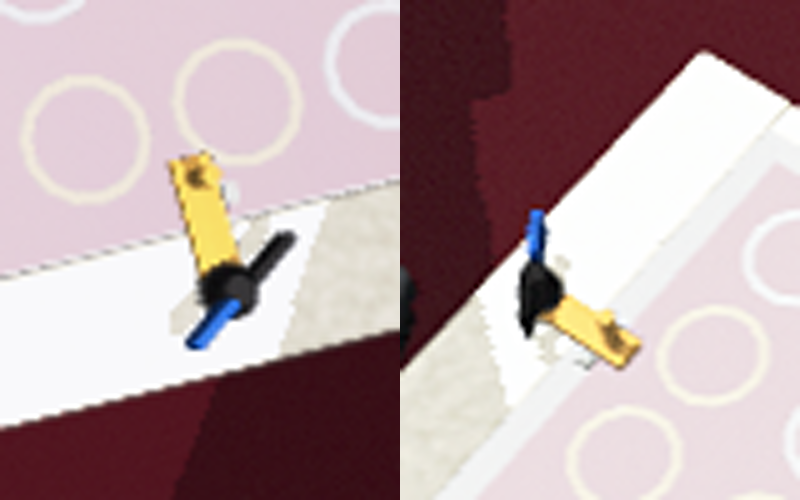

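The blue wing is now at crop (196,345) and the black at (290,237), about 160° further on, so black needs roughly 76° more. Keeper unchanged. Now the black wing gets the final stroke.

```bash
python3 -c "
from h import *
go(147,-1,.023,.016,.13)"
```

```text
shift [11.41  8.89  1.6 ] turn -9.9 have 127.6 p [ 0.5245 -0.3179  0.146 ] F [-0.8 -0.1 -0.1] j7 0.97 t 14.5167 w 7.513236396336796e-05 tilt [-0.  0. -1.]
```

Request:
{"name": "arm_command", "arguments": {
  "moves": [2.85, 2.2, 0, 0, 2.85, 2.2, 0, 0, 2.85, 2.2, 0, 0, 2.85, 2.25, 0, 0, 0, 0, 0.8, -5, 0, 0, 0.8, -5, 0, 0, 0, 0, 0, 0, 0, 0, 0, 0, 0, 0]
}}

```text
time: 15.27
ee_pos: [0.5267, -0.1736, 0.1304]
eef_rot: [0.367, 0.93, 0.0, 0.0]
ft_force: [0.9, -0.7, 0.3]
width: 0.0005
grip_force: 0.0
```

```bash
python3 -c "
from h import *
go(147,-1,.023,.016,.066)"
```

```text
shift [ 0.14 -0.07  6.44] turn -0.6 have 136.9 p [ 0.5267 -0.1736  0.1304] F [ 0.9 -0.7  0.3] j7 0.9 t 15.2667 w 0.00046900323280175423 tilt [ 0. -0. -1.]
```

Request:
{"name": "arm_command", "arguments": {
  "moves": [0.1, -0.05, 2, 0, 0, 0, 2, 0, 0, 0, 1, 0, 0, 0, 0.7, 0, 0, 0, 0.7, 0, 0, 0, 0, 0, 0, 0, 0, 0]
}}

```text
time: 15.85
ee_pos: [0.5259, -0.1727, 0.0664]
eef_rot: [0.365, 0.931, 0.0, 0.0]
ft_force: [-0.4, -0.2, 0.4]
width: 0.0
grip_force: 0.0
```

Request:
{"name": "arm_command", "arguments": {
  "moves": [-0.18, -0.29, 0, 7, -0.18, -0.29, 0, 7, -0.18, -0.29, 0, 7, -0.18, -0.29, 0, 7, -0.18, -0.29, 0, 7, -0.18, -0.29, 0, 7, -0.18, -0.29, 0, 7, -0.18, -0.29, 0, 7, 0, 0, 0, 0]
}}

```text
time: 16.6
ee_pos: [0.5109, -0.1945, 0.0671]
eef_rot: [0.762, 0.648, 0.0, 0.001]
ft_force: [1.1, 0.1, -0.2]
width: 0.0007
grip_force: 0.0
```

```bash
python3 -c "
from h import *
go(203,-1,.023,.016,.066)"
```

```text
shift [-0.03 -0.09  0.11] turn -0.7 have 80.8 p [ 0.5109 -0.1945  0.0671] F [ 1.1  0.1 -0.2] j7 -0.01 t 16.6 w 0.0006872945617742281 tilt [ 0.002 -0.001 -1.   ]
```

Request:
{"name": "arm_command", "arguments": {
  "moves": [-0.18, -0.29, 0, 7, -0.18, -0.29, 0, 7, 0, 0, 0, 0, 0, 0, 0, 0]
}}

```text
time: 16.93
ee_pos: [0.5044, -0.1962, 0.0666]
eef_rot: [0.831, 0.556, 0.0, 0.0]
ft_force: [0.8, 0.2, 0.5]
width: 0.0003
grip_force: 0.1
```

Request:
{"name": "arm_command", "arguments": {
  "moves": [-0.13, -0.21, 0, 5, 0, 0, 0, 0, 0, 0, 0, 0]
}}

```text
time: 17.18
ee_pos: [0.5019, -0.1966, 0.0663]
eef_rot: [0.855, 0.519, 0.0, 0.0]
ft_force: [1.1, -0.4, 0.6]
width: 0.0001
grip_force: 0.3
```

Request:
{"name": "arm_command", "arguments": {
  "moves": [-0.05, -0.1, 0, 2, 0, 0, 0, 0, 0, 0, 0, 0]
}}

```text
time: 17.43
ee_pos: [0.5007, -0.1966, 0.0662]
eef_rot: [0.864, 0.503, 0.0, 0.0]
ft_force: [1.0, -0.8, 1.0]
width: 0.0006
grip_force: 0.5
```

Request:
{"name": "arm_command", "arguments": {
  "moves": [-0.05, -0.1, 0, 2, 0, 0, 0, 0, 0, 0, 0, 0]
}}

```text
time: 17.68
ee_pos: [0.4994, -0.1966, 0.0661]
eef_rot: [0.873, 0.487, -0.0, 0.0]
ft_force: [0.1, -1.3, 0.2]
width: 0.0006
grip_force: 0.5
```

```bash
python3 -c "
from h import *
go(226,-1,.023,.016,.066)"
```

```text
shift [-0.09  0.02  0.01] turn -0.2 have 58.3 p [ 0.4994 -0.1966  0.0661] F [ 0.1 -1.3  0.2] j7 -0.37 t 17.6833 w 0.0006299553277921673 tilt [ 0. -0. -1.]
```

Not at the stop yet, so I continue in small steps.

Request:
{"name": "arm_command", "arguments": {
  "moves": [-0.07, -0.1, 0, 2, 0, 0, 0, 0, 0, 0, 0, 0]
}}

```text
time: 17.93
ee_pos: [0.4983, -0.1966, 0.0661]
eef_rot: [0.882, 0.472, 0.0, 0.0]
ft_force: [0.8, -0.4, 0.0]
width: 0.0006
grip_force: 0.8
```

Request:
{"name": "arm_command", "arguments": {
  "moves": [-0.07, -0.1, 0, 2, 0, 0, 0, 0, 0, 0, 0, 0]
}}

```text
time: 18.18
ee_pos: [0.4979, -0.1968, 0.0664]
eef_rot: [0.89, 0.456, 0.001, 0.001]
ft_force: [5.5, -1.5, -2.5]
width: 0.0005
grip_force: 2.4
```

Request:
{"name": "arm_command", "arguments": {
  "moves": [-0.07, -0.1, 0, 2, 0, 0, 0, 0, 0, 0, 0, 0]
}}

```text
time: 18.43
ee_pos: [0.4976, -0.197, 0.0666]
eef_rot: [0.898, 0.441, 0.002, 0.001]
ft_force: [9.3, -2.7, -2.6]
width: 0.0004
grip_force: 4.1
```

Request:
{"name": "arm_command", "arguments": {
  "moves": [-0.07, -0.1, 0, 2, 0, 0, 0, 0, 0, 0, 0, 0]
}}

```text
time: 18.68
ee_pos: [0.4972, -0.1972, 0.0668]
eef_rot: [0.905, 0.425, 0.002, 0.002]
ft_force: [11.8, -4.8, -5.7]
width: 0.0002
grip_force: 5.8
```

The force rose firmly, so the nut is at its stop. Backing off and looking.

Request:
{"name": "arm_command", "arguments": {
  "moves": [0, 0.3, 0, 0, 0, 0.3, 0, 0, 0, 0, -2, 0, 0, 0, -3, 0, 0, 0, -4, 0, -2.5, 2.5, 0, 0, -2.5, 2.5, 0, 0, -2.5, 2.5, 0, 0, -2.5, 2.5, 0, 0, -2.5, 2.5, -2, 0, 0, 0, 0, 0, 0, 0, 0, 0]
}}

```text
time: 19.68
ee_pos: [0.5142, -0.3789, 0.1761]
eef_rot: [0.906, 0.423, -0.0, 0.0]
ft_force: [-0.3, 0.5, -1.3]
width: 0.0006
grip_force: 0.0
```

```bash
python3 - <<'E'
from h import *
im=r.camera('top')
snap('b1')
a=cv2.imread('pics/top0.png')[:,:,::-1].astype(int)
for n,(x,y,w) in dict(dish=(304,286,24),bangle=(522,250,24),box=(374,231,24)).items():
    s=np.s_[y-w:y+w,x-w:x+w]; print(n,np.abs(a[s]-im[s].astype(int)).mean())
def ang(p,q):
    d=(onz('top',p,.083)-onz('top',q,.083))[:2]; return d
E
```

```text
dish 0.6435185185185185
bangle 18.721788194444443
box 0.6034432870370371
```

View pics/b1.png

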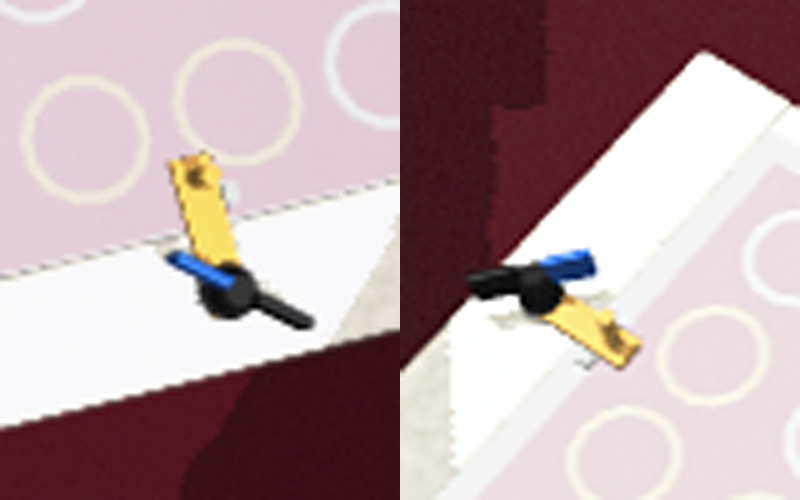

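The blue wing now points left and up, crop (168,256), about 40° past +y, which matches 7.0 rad. The keeper is still square across the lid. The bowl and ring box are unchanged. The arm now overlaps the bangle in the picture, but it never went below 0.14 m there.

```bash
python3 -c "
from bench import r
print(r.close_job())"
```

```text
the job is handed in; nothing more can be done
None
```

The job is handed in at about 20 s: the keeper is square across the lid, the wing nut was then turned home until it stopped firmly, and the hand is clear; the dish and ring box are unmoved in the pictures, and the bangle was hidden by the arm in the last one but never approached.

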